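Set the canister set back in its graded tray

ROBOT

A 6-joint arm with a two-finger parallel gripper is mounted at the origin on a cart in front of the work surface, level with it; the furniture and walls round the work are solid. World frame = base frame: x ahead of the robot, y to its left, z up, the work surface at z = 0. Lengths are in m, angles in rad, forces in N, time in s.
With the tool pointing down it reaches from about 0.3 to 0.875 m from the base axis. Payload 6.4 kg.
Tool frame: the origin (TCP) lies on the centre line of the jaws, within the pads' length; the fingertips stand 25 mm ahead of it and the grasp point (between the pads) lies 6 mm ahead of it (ctrl.tip_reach is the distance from the TCP to the fingertips, in m); z points along the fingers, y is the line along which they close (so a half turn about z gives the same grasp; the last joint's range is limited). The gripper opens to 85 mm and grips with 20 to 120 N. Pads are 22 mm wide; open, the fingers measure 114 mm over their backs; the gripper's body (76 mm by 85 mm) begins 54 mm behind the grasp point. The pads swing forward as they close: fully open they stand 13 mm farther back than shut.
Start: joints at [-1.424, 0.181, 1.607, -0, 1.354, -0.206], TCP at [0.199, -0.54, 0.226] pointing down, gripper open.
Joint ranges: [-2.99, 2.99], [-0.89, 2.07], [0.3, 2.58], [-1.14, 4.28], [0, 2.63], [-3.12, 3.12]. Speed limits (rad/s): [2.57, 2.57, 3.01, 3.14, 3.14, 3.14].

INTERFACE

Orientations are given as a unit quaternion [w, x, y, z].
In Python, from bench import ctrl gives the robot as it stands.
- The arm moves only by the tool servo_tool, never from a script. Its argument "motion" is a list that holds one entry, the list of rows, each a list of 5 numbers: the shift along the tool's x, y, z in cm, then the turn about the tool's z in degrees, then the closure, from -1 (fully open) to 1 (shut). In form: [[[dx, dy, dz, twist, claw], ...]]. A call has 1 to 5 rows; each row is the pose to reach, as a shift and turn from the pose commanded when the call began, along the tool's axes at that moment; what a row does not reach only later rows make up. A row lasts 1/10 s, in which the tool goes at most 50 mm and 8.59 degrees, less where a joint would pass 70% of its speed; a pose out of reach is approached as far as the arm can. A call with a gripper value outside its range is refused whole. The fingers move at their own pace and stop on an object; the grip force is fixed at half the most. Time passes only in rows, so rows that repeat a pose let the fingers close. It gives the time, the measured TCP pose, the force, the opening and the grip force at its end, in the units of the state.
- ctrl.get_obs(): the state, without advancing time (a new reading comes with each control period).
- ctrl.camera(name): name is "scene" or "top" or "wrist"; returns a dict with "pixels" (384x512x3 uint8, red, green, blue), "depth" (384x512 float32, m along the optical axis (not along the pixel's ray), 0 where there is no reading), "fx", "fy", "cx", "cy" (pixels), "R" (3x3) and "t" (3): a world point X has camera coordinates R X + t; the wrist camera has in their place "hand_eye" (4x4, takes a point from camera to tool coordinates, whose origin is the TCP and whose axes are the flange's). Camera axes: x right, y down, z forward; pixel columns grow to the right and rows downward; lengths in m; the calibration is good to about 2 mm. A picture is of the moment at which its call begins: read the wrist's pose just before it.
- ctrl.hand_in(): hands the job in; it is judged then, once.
The state is a dict: "time_s": time; "q": joint angles; "dq": joint speeds; "joint_efforts": joint torques, N m; "eef_pos": TCP position; "eef_rot": TCP orientation; "wrist_force": force on the tool from outside, world axes, zero at the start; "torque": the same for the moment, N m; "opening": opening from 0.0 (shut) to 1.0 (fully open); "grasp_force": force on a finger pad.
Only numpy, scipy, OpenCV 4.12 (cv2) and the standard library are available. Lean on these libraries where they do the work, as an engineer would, in place of code of your own. Each camera call takes 0.05 s, during which the arm holds its last target. There are 200 camera calls.

TASK

Put the four steel canisters back into the wooden tray in order of size, each set fully down and upright in the recess that fits it, from the smallest canister in the smallest recess to the largest in the largest. Set them down without dropping or tipping them, and leave the espresso cup and the measuring jigger where they stand.

Things in the scene. Friction and masses are not known exactly. Their poses are not given: they have to be found in the camera images.
- canister_xs: the smallest of four round steel canisters, about 0.14 kg. 46 mm in diameter; its wooden lid (clamped on) ends 42 mm above the underside; on the lid's centre stands a round wooden knob, 24 mm across and 22 mm high (top at 64 mm), to pick it up by. Origin: centre of the underside, z up.
- canister_s: the second smallest of four round steel canisters, about 0.22 kg. 59 mm in diameter; its wooden lid (clamped on) ends 66 mm above the underside; on the lid's centre stands a round wooden knob, 24 mm across and 22 mm high (top at 88 mm), to pick it up by. Origin: centre of the underside, z up.
- canister_m: the second largest of four round steel canisters, about 0.32 kg. 72 mm in diameter; its wooden lid (clamped on) ends 91 mm above the underside; on the lid's centre stands a round wooden knob, 24 mm across and 22 mm high (top at 113 mm), to pick it up by. Origin: centre of the underside, z up.
- canister_l: the largest of four round steel canisters, about 0.45 kg. 85 mm in diameter; its wooden lid (clamped on) ends 117 mm above the underside; on the lid's centre stands a round wooden knob, 24 mm across and 22 mm high (top at 139 mm), to pick it up by. Origin: centre of the underside, z up.
- recess_xs: cork disc in the smallest of the four round recesses of the wooden tray; recess 55 mm in diameter, 4 mm chamfer round its mouth. Origin: centre of the disc's underside; its top, where the canister stands, is 2 mm higher and 12 mm above the table, the tray's top face 24 mm. x axis: along the row towards the largest recess. Tray: fixed light wood, 339 x 118 mm, at any angle.
- recess_s: cork disc in the second smallest of the four round recesses of the wooden tray; recess 68 mm in diameter, 4 mm chamfer round its mouth. Origin: centre of the disc's underside; its top, where the canister stands, is 2 mm higher and 12 mm above the table, the tray's top face 24 mm. x axis: along the row towards the largest recess. 
- recess_m: cork disc in the second largest of the four round recesses of the wooden tray; recess 81 mm in diameter, 4 mm chamfer round its mouth. Origin: centre of the disc's underside; its top, where the canister stands, is 2 mm higher and 12 mm above the table, the tray's top face 24 mm. x axis: along the row towards the largest recess. 
- recess_l: cork disc in the largest of the four round recesses of the wooden tray; recess 94 mm in diameter, 4 mm chamfer round its mouth. Origin: centre of the disc's underside; its top, where the canister stands, is 2 mm higher and 12 mm above the table, the tray's top face 24 mm. x axis: along the row towards the largest recess. 
- espresso_cup: a cream espresso cup with one handle, 59 x 83 mm, 55 mm high, standing upright between the tray and the robot; leave it alone. Origin: middle of the underside of the outline with the handle; the handle points to its -y, the bowl's centre is 12 mm to its +y.
- jigger: a steel hourglass-shaped measuring jigger, 44 mm in diameter, 75 mm high, standing upright between the tray and the robot; leave it alone. Origin: centre of the underside.
There are look-alikes about, which are no part of the job. What is shaped like the canister_m but blue or orange is not meant.

How it is judged:
By the outcome, as a careful person would: the job done as asked, in the order asked, and still so for the second after the job is handed in, with the robot touching nothing.
It also fails if it takes over 106 s, if anything falls off the work surface, if the arm or the gripper's body presses on something with over 40 N, if the wrist force passes 120 N, or if a joint passes its speed limit or range.

## Working session

There is one attempt and no reset: what is moved stays moved. The work goes in short steps, Python scripts to look and compute and a tool call to move; the robot and the scene stay as the last step left them, time stands still between calls to the robot, and variables do not carry over. Pictures are saved under pics/ and viewed, at most 14 in all, crops included, and the job is handed in when it is done.

Besides the shell and the picture viewer there is one more tool, called after "Emit:" as name([rows], argument=value, ...), one row to a line, values as JSON. servo_tool: Moves the arm, as the interface text tells. Its arguments: {"type":"object","properties":{"motion":{"type":"array"}},"required":["motion"]}

```bash
ls; mkdir -p pics
python3 - <<'E'
from bench import ctrl
import cv2,numpy as np
o=ctrl.get_obs();print(o['time_s'],o['eef_pos'],o['eef_rot'],o['opening'],ctrl.tip_reach)
for n in ['scene','top']:
    c=ctrl.camera(n);cv2.imwrite(f'pics/{n}0.png',c['pixels'][...,::-1]);np.savez(f'{n}0.npz',**{k:v for k,v in c.items()})
    print(n,c['fx'],c['fy'],c['cx'],c['cy'],c['R'].round(3).tolist(),c['t'])
E
```

```text
pics
0.0 [ 0.19860374 -0.5390191   0.22558286] [-8.74497013e-04  9.84478961e-01  1.75500455e-01  1.64064679e-05] 1.0012951807973034 0.025
scene 416.20791317287234 416.20791317287234 256.34753171480264 195.56412643267177 [[0.766, -0.642, -0.013], [-0.317, -0.361, -0.877], [0.559, 0.676, -0.481]] [-0.47049019  0.18348512  1.2326785 ]
top 380.4571402519207 380.4571402519207 255.03913631546058 191.05158800957395 [[-0.02, -1.0, -0.01], [-0.995, 0.021, -0.099], [0.099, 0.008, -0.995]] [-0.05826152  0.53503478  1.05061115]
```

View pics/scene0.png

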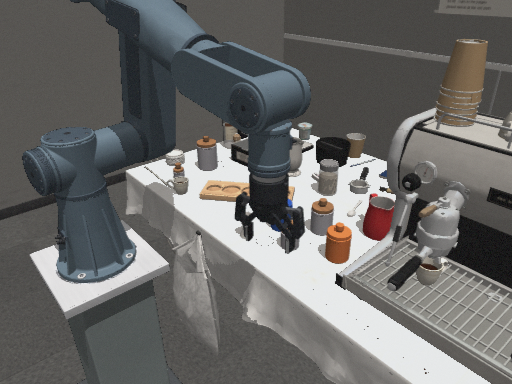

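View pics/top0.png

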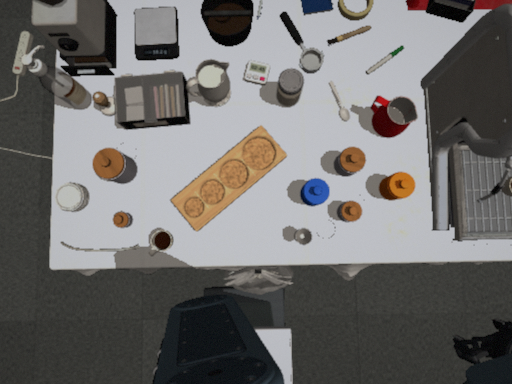

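Top view candidates: brown-lidded steel canisters at (110,164) large, (122,219) xs, (351,160) and (350,211) for m/s. Decoys: blue (316,191) and orange (398,186). The steel jar (290,85) and pepper mill (101,99) could also be confused. The tray recesses run from (194,207) small to (259,152) large. Cup at (162,241), jigger at (304,237).

```bash
cat > h.py <<'E'
import numpy as np,cv2
def ray(c,u,v,z):
    d=c['R'].T@np.array([(u-c['cx'])/c['fx'],(v-c['cy'])/c['fy'],1]); o=-c['R'].T@c['t']
    return o+d*(z-o[2])/d[2]
def cloud(c):
    v,u=np.mgrid[:384,:512]; D=c['depth']
    P=np.stack([(u-c['cx'])/c['fx']*D,(v-c['cy'])/c['fy']*D,D],-1)
    return (P-c['t'])@c['R']
E
python3 - <<'E'
from h import *
c=np.load('top0.npz'); W=cloud(c); im=c['pixels']
K={'L':(110,162,.139),'xs':(122,219,.064),'M?':(351,158,.113),'S?':(350,211,.088)}
for n,(u,v,h) in K.items():
    s=np.zeros((384,512),bool); s[v-25:v+25,u-25:u+25]=1
    Z=W[...,2]; zm=Z[s&(c['depth']>0)].max()
    m=s&(Z>h-.008)&(Z<h+.012)&(c['depth']>0)
    vv,uu=np.nonzero(m)
    print(n,'zmax',zm.round(3),m.sum(),'px',uu.mean(),vv.mean(),'cloud',W[m].mean(0).round(4),'ray',ray(c,uu.mean(),vv.mean(),h).round(4))
    l=s&(abs(Z-(h-.022))<.006); vv,uu=np.nonzero(l)
    if l.sum()>8:
        (x,y),r=cv2.minEnclosingCircle(W[l][:,:2].astype(np.float32)); print('   lid',l.sum(),round(x,4),round(y,4),'dia',round(2*r,4))
hsv=cv2.cvtColor(im,cv2.COLOR_RGB2HSV)
print('hsv tray',hsv[195,195+35],hsv[207,194],hsv[165,245],hsv[190,196])
# tray: top-face pixels
s=np.zeros((384,512),np.uint8); s[115:240,160:295]=1
m=((hsv[...,1]>60)&(hsv[...,0]<25)).astype(np.uint8)*s
cs=max(cv2.findContours(m,cv2.RETR_EXTERNAL,cv2.CHAIN_APPROX_NONE)[0],key=cv2.contourArea)
P=np.array([ray(c,u,v,.024)[:2] for u,v in cs[:,0]],np.float32)
print('tray rect',cv2.minAreaRect(P), cv2.boxPoints(cv2.minAreaRect(P)).round(4).tolist())
Z=W[...,2]
print('tray depths',np.nanmedian(Z[203:212,190:199]),np.median(Z[148:157,255:264]))
cup=[(162,241),(304,237),(316,191),(398,186)]
for u,v in cup: print((u,v),ray(c,u,v,.05).round(3))
a=cv2.resize(im[140:240,80:300],None,fx=3,fy=3,interpolation=cv2.INTER_CUBIC);b=cv2.resize(im[140:240,290:420],None,fx=3,fy=3,interpolation=cv2.INTER_CUBIC)
b=cv2.copyMakeBorder(b,0,0,0,a.shape[1]-b.shape[1],cv2.BORDER_CONSTANT)
cv2.imwrite('pics/crop1.png',np.vstack([a,b])[:598,:,::-1])
E
```

```text
L zmax 0.142 69 px 105.10144927536231 161.94202898550725 cloud [0.6055 0.313  0.1383] ray [0.6054 0.3127 0.139 ]
   lid 676 0.606 0.3144 dia 0.083
xs zmax 0.067 61 px 118.08196721311475 219.50819672131146 cloud [0.46   0.3052 0.0627] ray [0.4599 0.3047 0.064 ]
   lid 118 0.4601 0.3061 dia 0.0428
M? zmax 0.116 68 px 354.6470588235294 158.08823529411765 cloud [ 0.6066 -0.3323  0.112 ] ray [ 0.6064 -0.3321  0.113 ]
   lid 443 0.6069 -0.3329 dia 0.0687
S? zmax 0.096 130 px 340.05384615384617 201.63846153846154 cloud [ 0.4947 -0.2943  0.0892] ray [ 0.4947 -0.2946  0.088 ]
   lid 261 0.47 -0.3295 dia 0.0558
hsv tray [ 15 127 186] [ 15 138 168] [ 15 128 133] [ 16 123 188]
tray rect ((0.5751262903213501, 0.0056762248277664185), (0.11861375719308853, 0.33754584193229675), 39.02152633666992) [[0.4228000044822693, 0.09950000047683716], [0.6352999806404114, -0.16279999911785126], [0.7275000214576721, -0.08810000121593475], [0.5149000287055969, 0.17409999668598175]]
tray depths 0.010965653924366952 0.01190559216499739
(162, 241) [0.399 0.188 0.05 ]
(304, 237) [ 0.403 -0.2    0.05 ]
(316, 191) [ 0.528 -0.238  0.05 ]
(398, 186) [ 0.537 -0.464  0.05 ]
```

View pics/crop1.png

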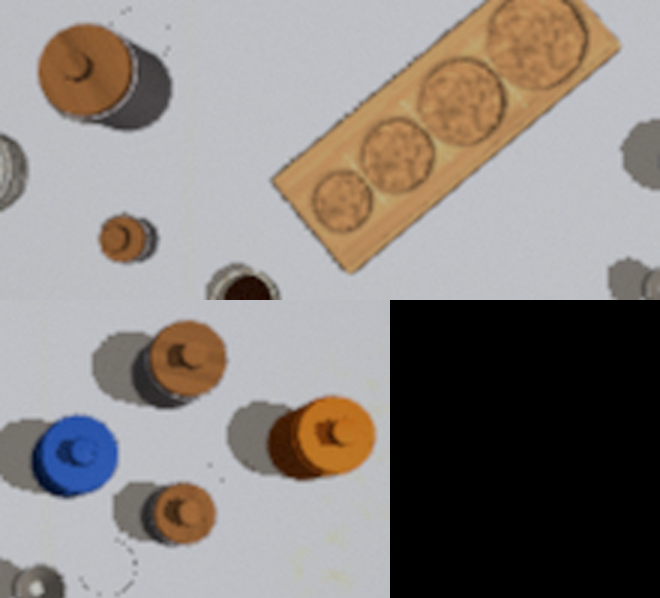

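The crop confirms the four brown-lidded steel canisters: L at top left, xs below it, M at the top of the second panel and S at its bottom. The blue and orange ones are decoys. Next I measure the recesses and work out the moves.

```bash
cat >> h.py <<'E'
from scipy.spatial.transform import Rotation
def go(*targets):
    "shift in cm in tool axes from the present pose to each target"
    from bench import ctrl
    o=ctrl.get_obs(); w,x,y,z=o['eef_rot']; R=Rotation.from_quat([x,y,z,w]).as_matrix()
    p=np.array(o['eef_pos']); print('t',round(o['time_s'],2),'p',p.round(4),'q',np.round(o['q'],2),'F',np.round(o['wrist_force'],1),'open',round(o['opening'],3),'gf',np.round(o['grasp_force'],1))
    for t in targets:
        print(t,'->',(R.T@(np.array(t)-p)*100).round(2));
E
python3 - <<'E'
from h import *
c=np.load('top0.npz'); W=cloud(c); Z=W[...,2]; im=c['pixels']
s=np.zeros((384,512),np.uint8); 
quad=np.array([[.4228,.0995],[.6353,-.1628],[.7275,-.0881],[.5149,.1741]])
ctr=quad.mean(0)
C=c['R']@np.c_[ctr+(quad-ctr)*.93,np.full(4,.024)].T+c['t'][:,None]
px=np.c_[C[0]/C[2]*c['fx']+c['cx'],C[1]/C[2]*c['fy']+c['cy']]
cv2.fillConvexPoly(s,px.round().astype(np.int32),1)
m=(s>0)&(Z<.017)&(c['depth']>0)
n,lab,st,cen=cv2.connectedComponentsWithStats(m.astype(np.uint8))
d=np.array([.6353-.4228,-.1628-.0995]);d/=np.linalg.norm(d);N=np.array([-d[1],d[0]])
print('dir',d)
for i in range(1,n):
    if st[i,4]<30: continue
    P=W[lab==i][:,:2]; mo=P.mean(0); (x,y),r=cv2.minEnclosingCircle(P.astype(np.float32))
    a=(P-ctr)@d; b=(P-ctr)@N
    print(st[i,4],mo.round(4),'circ',round(x,4),round(y,4),round(2*r,4),'along',a.min().round(4),a.max().round(4),((a.min()+a.max())/2).round(4),'across',((b.min()+b.max())/2).round(4),'areaD',)
# known-gap model: pitch with equal webs g
g=(339-298)/5; pos=[];e=-169.5+g
for D in (55,68,81,94): pos.append(e+D/2); e+=D+g
print('equal gaps model',[(ctr+d*p/1000).round(4).tolist() for p in pos],np.round(pos,1))
go((.46,.305,.2),(.46,.305,.070))
E
```

```text
dir [ 0.62948792 -0.77701027]
802 [ 0.6454 -0.0822] circ 0.644 -0.082 0.0954 along 0.0668 0.1585 0.1126 across -0.0011 areaD
601 [ 0.5862 -0.009 ] circ 0.5851 -0.0096 0.0837 along -0.0211 0.0581 0.0185 across -0.001 areaD
439 [0.5353 0.0538] circ 0.5351 0.0533 0.0701 along -0.0958 -0.0288 -0.0623 across -0.0008 areaD
297 [0.4926 0.1067] circ 0.4922 0.1068 0.0579 along -0.1568 -0.1035 -0.1302 across -0.0007 areaD
equal gaps model [[0.4909, 0.1096], [0.5348, 0.0555], [0.5868, -0.0088], [0.6471, -0.0831]] [-133.8  -64.1   18.6  114.3]
t 0.1 p [ 0.1986 -0.5391  0.2257] q [-1.42  0.18  1.61  0.    1.35 -0.21] F [ 0.1  0.6 -0.1] open 0.999 gf 0.0
(0.46, 0.305, 0.2) -> [ 53.69 -70.17   2.69]
(0.46, 0.305, 0.07) -> [ 53.69 -70.16  15.69]
```

Emit:
servo_tool([
  [[13.42,-17.54,0.6,0,-0.3],[13.42,-17.54,0.6,0,-0.3],[13.42,-17.54,0.6,0,-0.3],[13.42,-17.54,0.6,0,-0.3],[13.42,-17.54,0.6,0,-0.3]],
])

```text
time_s: 0.6
eef_pos: [0.2645, -0.3245, 0.2196]
eef_rot: [-0.001, 0.984, 0.176, 0.0]
wrist_force: [-0.2, -0.9, -0.4]
opening: 0.654
grasp_force: 0.0
```

Emit:
servo_tool([
  [[13.42,-17.54,0.6,0,-0.3],[13.42,-17.54,0.6,0,-0.3],[13.42,-17.54,0.6,0,-0.3],[13.42,-17.54,0.6,0,-0.3],[13.42,-17.54,0.6,0,-0.3]],
])

```text
time_s: 1.1
eef_pos: [0.3293, -0.1141, 0.214]
eef_rot: [-0.001, 0.984, 0.177, 0.0]
wrist_force: [-0.4, 0.1, 1.0]
opening: 0.647
grasp_force: 0.0
```

Emit:
servo_tool([
  [[13.42,-17.54,0.6,0,-0.3],[13.42,-17.54,0.6,0,-0.3],[13.42,-17.54,0.6,0,-0.3],[13.42,-17.54,0.6,0,-0.3],[13.42,-17.54,0.6,0,-0.3]],
])

```text
time_s: 1.6
eef_pos: [0.3946, 0.097, 0.2082]
eef_rot: [-0.001, 0.984, 0.177, 0.0]
wrist_force: [0.0, -0.6, -0.0]
opening: 0.648
grasp_force: 0.0
```

Emit:
servo_tool([
  [[13.42,-17.54,0.6,0,-0.3],[13.42,-17.54,0.6,0,-0.3],[13.42,-17.54,0.6,0,-0.3],[13.42,-17.54,0.6,0,-0.3],[13.42,-17.54,0.6,0,-0.3]],
])

```text
time_s: 2.1
eef_pos: [0.4601, 0.3079, 0.2018]
eef_rot: [-0.0, 0.984, 0.177, -0.0]
wrist_force: [0.0, -0.8, 0.5]
opening: 0.657
grasp_force: 0.0
```

```bash
python3 -c "
from h import *
go((.46,.305,.15),(.46,.305,.07))"
```

```text
t 2.1 p [0.4601 0.3079 0.2018] q [0.37 0.16 1.69 0.   1.3  1.59] F [ 0.  -0.8  0.5] open 0.657 gf 0.0
(0.46, 0.305, 0.15) -> [-0.11  0.28  5.18]
(0.46, 0.305, 0.07) -> [-0.11  0.28 13.18]
```

```bash
cat >> h.py <<'E'
def wrist():
    from bench import ctrl
    o=ctrl.get_obs(); c=ctrl.camera('wrist'); w,x,y,z=o['eef_rot']; R=Rotation.from_quat([x,y,z,w]).as_matrix()
    v,u=np.mgrid[:384,:512]; D=c['depth']
    P=np.stack([(u-c['cx'])/c['fx']*D,(v-c['cy'])/c['fy']*D,D],-1)
    H=c['hand_eye']; T=P@H[:3,:3].T+H[:3,3]
    return c,T@R.T+np.array(o['eef_pos'])
def knob(h,x0,y0,r=.035):
    c,W=wrist(); m=(c['depth']>0)&(abs(W[...,2]-h)<.006)&(np.hypot(W[...,0]-x0,W[...,1]-y0)<r)
    P=W[m][:,:2].astype(np.float32); print('knob n',len(P))
    if len(P)>5:
        (x,y),q=cv2.minEnclosingCircle(P); print('mean',P.mean(0).round(4),'circ',round(x,4),round(y,4),'dia',round(2*q,4),'z',np.median(W[m][:,2]).round(4))
    return c
E
python3 - <<'E'
from h import *
c=knob(.064,.46,.305); cv2.imwrite('pics/w1.png',c['pixels'][...,::-1])
E
```

```text
knob n 350
mean [0.4625 0.3092] circ 0.4618 0.3088 dia 0.0238 z 0.0635
```

View pics/w1.png

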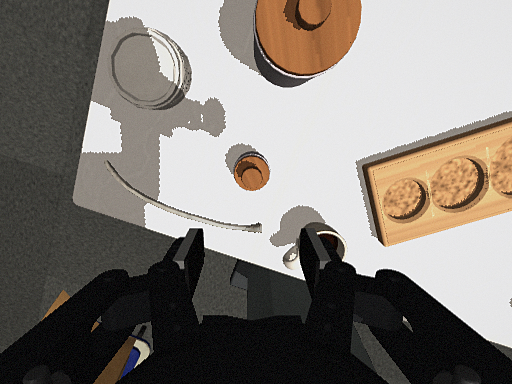

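The wrist view shows the xs knob at (252,177), within 4 mm of the top-camera estimate. I'm descending on the average of the two.

Emit:
servo_tool([
  [[0.16,-0.15,5,0,-0.3],[0.16,-0.15,9,0,-0.3],[0.16,-0.15,12,0,-0.3],[0.16,-0.15,13.1,0,-0.3],[0.16,-0.15,13.1,0,-0.3]],
])

```text
time_s: 2.65
eef_pos: [0.4597, 0.3054, 0.0699]
eef_rot: [0.0, 0.985, 0.175, -0.002]
wrist_force: [-0.3, -0.8, 0.3]
opening: 0.646
grasp_force: 0.0
```

Emit:
servo_tool([
  [[0,0,0,0,1],[0,0,0,0,1],[0,0,0,0,1],[0,0,0,0,1],[0,0,0,0,1]],
])

```text
time_s: 3.15
eef_pos: [0.4614, 0.3064, 0.0722]
eef_rot: [-0.0, 0.984, 0.175, 0.001]
wrist_force: [-0.4, -0.3, 0.9]
opening: -0.001
grasp_force: 0.0
```

```bash
python3 -c "
from h import *
go((.492,.1075,.20),(.492,.1075,.082))"
```

```text
t 3.15 p [0.4614 0.3064 0.0722] q [ 0.37  0.32  1.77 -0.    1.04  1.59] F [-0.4 -0.3  0.9] open -0.001 gf 0.0
(0.492, 0.1075, 0.2) -> [ -3.98  19.72 -12.79]
(0.492, 0.1075, 0.082) -> [-4.   19.72 -0.99]
```

Run:
```python
from h import *
from bench import ctrl
a=ctrl.camera('wrist')['pixels'];b=ctrl.camera('scene')['pixels']
b=cv2.resize(b[130:220,130:250],(512,384),interpolation=cv2.INTER_CUBIC)
cv2.imwrite('pics/w2.png',cv2.resize(np.hstack([a,b]),(800,300))[...,::-1])
```

```text
(no output)
```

View pics/w2.png

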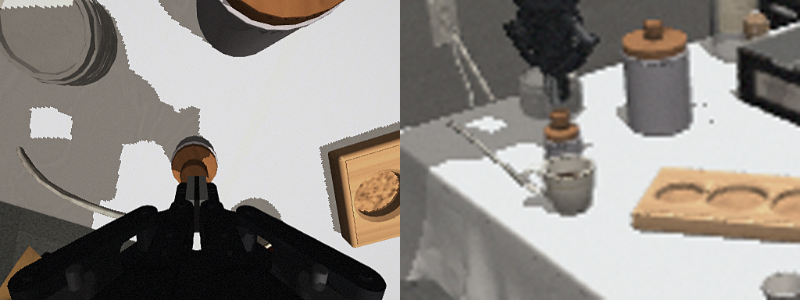

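Run:
```python
from h import *
from bench import ctrl
c,W=wrist(); H=c['hand_eye']; print(H.round(3).tolist(), c['fx'])
hsv=cv2.cvtColor(c['pixels'],cv2.COLOR_RGB2HSV)
o=ctrl.get_obs();w,x,y,z=o['eef_rot'];R=Rotation.from_quat([x,y,z,w]).as_matrix();print(o['eef_pos'],R.round(3).tolist())
T=(W-np.array(o['eef_pos']))@R
dark=(c['pixels'].max(-1)<60)&(c['depth']>0); dark[:, :200]=0; dark[:,300:]=0
for v in range(215,300,6):
    u=np.nonzero(dark[v,225:280])[0]+225
    if len(u): print(v,u.min(),u.max(),T[v,u].mean(0).round(3))
lid=(hsv[...,1]>100)&(hsv[...,0]<20)&(c['depth']>0); lid[:175]=0;lid[240:]=0;lid[:,:200]=0;lid[:,290:]=0
print('lidpts',lid.sum(),W[lid].min(0),W[lid].max(0)); k=lid&(W[...,2]>.058);print(k.sum(),W[k].mean(0),T[k].mean(0))
s=dict(ctrl.camera('scene')); S=cloud(s); p=s['pixels']
kk=(np.hypot(S[...,0]-.46,S[...,1]-.306)<.03)&(S[...,2]>.03)&(S[...,2]<.1)&(s['depth']>0)
for v in np.unique(np.nonzero(kk)[0]):
    u=np.nonzero(kk[v])[0]; print(v,[ (int(j),p[v,j].tolist(),S[v,j].round(3).tolist()) for j in u[::4]])
```

```text
[[-0.0, -0.959, -0.284, 0.072], [1.0, -0.0, 0.0, -0.0], [-0.0, -0.284, 0.959, -0.147], [0.0, 0.0, 0.0, 1.0]] 265.2185242534073
[0.46107394 0.30627363 0.0716737 ] [[0.938, 0.346, 0.0], [0.346, -0.938, 0.0], [0.0, -0.0, -1.0]]
215 232 264 [ 0.008 -0.002  0.012]
221 231 265 [ 0.005 -0.002  0.009]
227 240 266 [ 0.01   0.    -0.011]
233 232 264 [ 0.01  -0.002 -0.018]
239 227 276 [ 0.008 -0.    -0.022]
245 226 277 [ 0.009 -0.    -0.029]
251 225 278 [ 0.009 -0.    -0.035]
257 225 279 [ 0.012  0.    -0.046]
263 225 279 [ 0.011  0.    -0.049]
269 225 279 [ 0.01   0.    -0.052]
275 225 279 [ 0.009  0.    -0.056]
281 225 279 [ 0.009  0.    -0.058]
287 225 279 [ 0.01   0.    -0.064]
293 225 279 [ 0.009  0.    -0.066]
299 225 279 [ 0.01   0.    -0.071]
lidpts 2205 [0.44284042 0.28828373 0.03494189] [0.48311294 0.33005454 0.09762056]
619 [0.46659368 0.31137582 0.0642473 ] [ 0.00694078 -0.0028805   0.00742829]
155 [(173, [85, 83, 80], [0.45, 0.318, 0.099])]
156 [(173, [68, 67, 65], [0.447, 0.312, 0.098]), (180, [54, 52, 51], [0.471, 0.299, 0.095])]
157 [(174, [76, 77, 76], [0.448, 0.307, 0.094]), (
[... 935 characters left out ...]
77, [61, 48, 37], [0.455, 0.305, 0.045]), (181, [164, 117, 83], [0.47, 0.3, 0.042])]
169 [(173, [146, 114, 90], [0.441, 0.314, 0.042]), (177, [139, 100, 70], [0.451, 0.298, 0.044]), (181, [164, 118, 82], [0.465, 0.293, 0.042])]
170 [(173, [121, 105, 96], [0.443, 0.318, 0.035]), (177, [163, 117, 81], [0.443, 0.285, 0.047]), (181, [105, 75, 55], [0.465, 0.294, 0.037])]
171 [(174, [86, 64, 47], [0.438, 0.301, 0.039]), (178, [102, 75, 55], [0.451, 0.293, 0.037]), (182, [98, 87, 80], [0.468, 0.291, 0.033])]
172 [(173, [117, 114, 111], [0.438, 0.31, 0.031]), (177, [96, 77, 63], [0.447, 0.295, 0.034]), (182, [140, 137, 140], [0.464, 0.285, 0.032])]
173 [(176, [126, 125, 127], [0.44, 0.291, 0.033])]
```

The picture shows the shut fingers above the xs knob (composite, knob at (190,170)), so the tips are not as far ahead as I assumed. I'll lift and measure where they really are.

Emit:
servo_tool([
  [[0,0,-5,0,1],[0,0,-10,0,1],[0,0,-10,0,1],[0,0,-10,0,1]],
])

```text
time_s: 3.75
eef_pos: [0.462, 0.3067, 0.1731]
eef_rot: [-0.0, 0.984, 0.176, 0.002]
wrist_force: [-0.4, 0.3, -0.1]
opening: -0.002
grasp_force: 0.0
```

Run:
```python
from h import *
from bench import ctrl
o=ctrl.get_obs();print(o['eef_pos'],o['opening'])
s=ctrl.camera('scene'); S=cloud(s)
p=np.array(o['eef_pos']); m=(np.hypot(S[...,0]-p[0],S[...,1]-p[1])<.05)&(S[...,2]>.07)&(s['depth']>0)
vs=np.unique(np.nonzero(m)[0])
for v in vs[::-1][:14]:
    u=np.nonzero(m[v])[0]; print(v,u.min(),u.max(),S[v,u].mean(0).round(3))
C=s['R']@p+s['t']; print('TCP px',C[0]/C[2]*s['fx']+s['cx'],C[1]/C[2]*s['fy']+s['cy'])
C=s['R']@(p-[0,0,.025])+s['t']; print('tip px',C[0]/C[2]*s['fx']+s['cx'],C[1]/C[2]*s['fy']+s['cy'])
b=cv2.resize(s['pixels'][90:200,120:250],(780,660),interpolation=cv2.INTER_CUBIC)[:600]
cv2.imwrite('pics/s3.png',b[...,::-1])
c=knob(.064,.461,.307)
```

```text
[0.46195216 0.30665051 0.17308007] -0.0016210743005402768
137 175 175 [0.458 0.298 0.178]
136 172 177 [0.458 0.303 0.181]
135 172 177 [0.456 0.297 0.187]
134 171 178 [0.458 0.298 0.191]
133 171 178 [0.457 0.298 0.195]
132 171 178 [0.458 0.298 0.199]
131 171 177 [0.457 0.299 0.202]
130 171 177 [0.457 0.299 0.206]
129 170 177 [0.456 0.301 0.21 ]
128 170 177 [0.457 0.301 0.214]
127 170 177 [0.456 0.298 0.219]
126 169 179 [0.455 0.292 0.225]
125 166 181 [0.456 0.293 0.228]
124 165 182 [0.456 0.295 0.232]
TCP px 174.97101949016184 137.3977181408028
tip px 175.6523451908759 143.43519980470694
knob n 427
mean [0.4625 0.3092] circ 0.4619 0.3089 dia 0.0238 z 0.0634
```

View pics/s3.png

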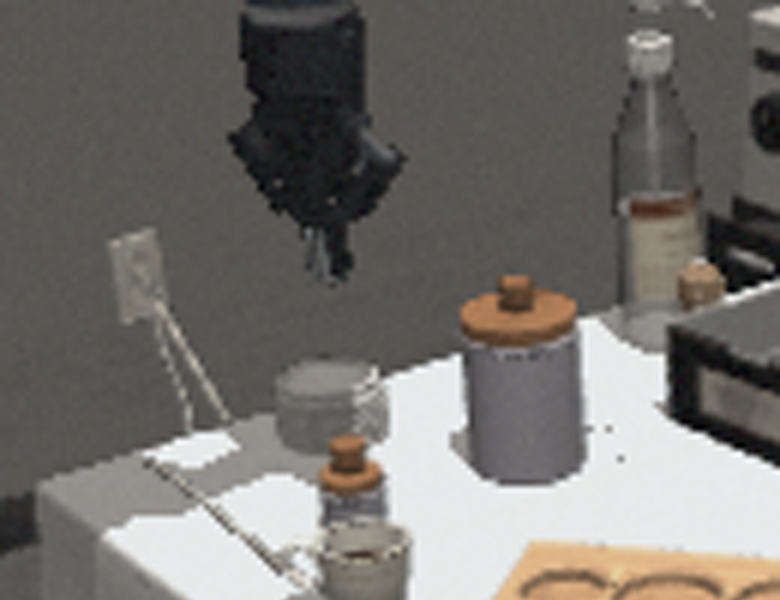

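The shut tips are at the TCP height (tip z ≈ 0.175 with TCP 0.173), so the effective tip reach is about 0 rather than 25 mm. I'll descend about 25 mm deeper with a force check.

Emit:
servo_tool([
  [[0,0,0,0,-0.3],[0,0,0,0,-0.3],[0,0,3,0,-0.3],[0,0,7,0,-0.3],[0,0,10,0,-0.3]],
])

```text
time_s: 4.35
eef_pos: [0.4598, 0.3058, 0.0689]
eef_rot: [0.0, 0.984, 0.175, -0.001]
wrist_force: [-0.0, -0.5, -1.1]
opening: 0.648
grasp_force: 0.0
```

Emit:
servo_tool([
  [[0,0,1,0,-0.3],[0,0,1.7,0,-0.3],[0,0,2.2,0,-0.3],[0,0,2.5,0,-0.3],[0,0,2.5,0,-0.3]],
])

```text
time_s: 4.85
eef_pos: [0.4616, 0.3065, 0.0472]
eef_rot: [-0.0, 0.984, 0.175, 0.001]
wrist_force: [0.2, 0.9, 0.2]
opening: 0.65
grasp_force: 0.0
```

Emit:
servo_tool([
  [[0,0,0,0,1],[0,0,0,0,1],[0,0,0,0,1],[0,0,0,0,1],[0,0,0,0,1]],
])

```text
time_s: 5.35
eef_pos: [0.4617, 0.3067, 0.0474]
eef_rot: [-0.0, 0.984, 0.176, 0.001]
wrist_force: [0.1, 1.2, 6.2]
opening: 0.245
grasp_force: 58.9
```

```bash
python3 -c "
from h import *
go((.492,.1075,.20),(.492,.1075,.082))"
```

```text
t 5.35 p [0.4617 0.3067 0.0474] q [0.37 0.36 1.78 0.   0.99 1.59] F [0.1 1.2 6.2] open 0.245 gf 58.9
(0.492, 0.1075, 0.2) -> [ -4.01  19.74 -15.27]
(0.492, 0.1075, 0.082) -> [-4.03 19.74 -3.47]
```

Emit:
servo_tool([
  [[0,0,-3,0,1],[0,0,-7,0,1],[0,0,-10,0,1],[-0.96,4.9,-10,0,1],[-1.92,9.8,-10,0,1]],
])

```text
time_s: 5.85
eef_pos: [0.4772, 0.2076, 0.1477]
eef_rot: [0.0, 0.984, 0.177, 0.001]
wrist_force: [-0.1, -0.4, -1.4]
opening: 0.247
grasp_force: 59.3
```

Emit:
servo_tool([
  [[-0.96,4.9,0,0,1],[-1.5,8.0,0,0,1],[-1.92,9.8,0,0,1],[-1.92,9.8,0,0,1],[-1.92,9.8,0,0,1]],
])

```text
time_s: 6.35
eef_pos: [0.4923, 0.109, 0.1462]
eef_rot: [-0.0, 0.985, 0.175, -0.0]
wrist_force: [-0.5, 0.5, -1.3]
opening: 0.248
grasp_force: 59.3
```

Run:
```python
from h import *
from bench import ctrl
go((.4935,.1095,.0594))
c,W=wrist(); cv2.imwrite('pics/w4.png',c['pixels'][...,::-1])
s=ctrl.camera('top');np.savez('top4.npz',**s);cv2.imwrite('pics/top4.png',s['pixels'][...,::-1])
# wrist-measured recesses
hsv=cv2.cvtColor(c['pixels'],cv2.COLOR_RGB2HSV)
for n,(x,y),r in [('xs',(.492,.1075),.0275),('s',(.535,.0538),.034),('m',(.586,-.009),.0405),('l',(.645,-.0825),.047)]:
    m=(c['depth']>0)&(W[...,2]>.005)&(W[...,2]<.017)&(np.hypot(W[...,0]-x,W[...,1]-y)<r+.006)
    if m.sum()>50:
        P=W[m][:,:2]; (a,b),q=cv2.minEnclosingCircle(P.astype(np.float32)); print(n,m.sum(),P.mean(0).round(4),'circ',round(a,4),round(b,4),round(2*q,4))
```

```text
t 6.35 p [0.4923 0.109  0.1462] q [-0.02  0.11  1.86  0.    1.17  1.2 ] F [-0.5  0.5 -1.3] open 0.248 gf 59.3
(0.4935, 0.1095, 0.0594) -> [ 0.13 -0.    8.67]
xs 1215 [0.5014 0.1093] circ 0.4934 0.1077 0.0552
s 3184 [0.5365 0.0539] circ 0.536 0.0549 0.0682
m 4895 [ 0.5887 -0.0101] circ 0.587 -0.0084 0.0813
l 5964 [ 0.6452 -0.0786] circ 0.6463 -0.0819 0.0944
```

View pics/w4.png

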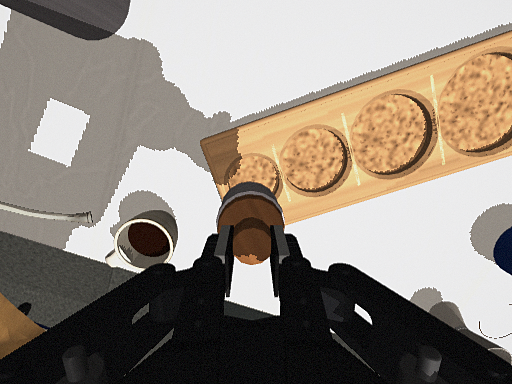

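The wrist view shows xs held upright, with its recess just beyond at (252,175). Both cameras agree on the recess centres within about 1 mm. Lowering now.

Emit:
servo_tool([
  [[0.1,0.1,3,0,1],[0.1,0.1,6,0,1],[0.1,0.1,7.5,0,1],[0.1,0.1,8.2,0,1],[0.1,0.1,8.2,0,1]],
])

```text
time_s: 6.95
eef_pos: [0.4931, 0.1093, 0.0636]
eef_rot: [-0.0, 0.984, 0.176, -0.001]
wrist_force: [-0.2, -0.7, -0.5]
opening: 0.246
grasp_force: 59.4
```

Emit:
servo_tool([
  [[0,0,0.15,0,1],[0,0,0.3,0,1],[0,0,0.3,0,1],[0,0,0.3,0,1]],
])

```text
time_s: 7.35
eef_pos: [0.4944, 0.1084, 0.0621]
eef_rot: [0.0, 0.984, 0.175, 0.001]
wrist_force: [0.7, -0.1, -1.2]
opening: 0.247
grasp_force: 59.4
```

```bash
python3 -c "
from h import *
go((.493,.108,.0594))"
```

```text
t 7.35 p [0.4944 0.1084 0.0621] q [-0.02  0.25  1.9  -0.    0.99  1.2 ] F [ 0.7 -0.1 -1.2] open 0.247 gf 59.4
(0.493, 0.108, 0.0594) -> [-0.14 -0.01  0.27]
```

Emit:
servo_tool([
  [[-0.05,0,0.12,0,1],[-0.05,0,0.12,0,1]],
])

```text
time_s: 7.55
eef_pos: [0.4934, 0.1082, 0.0603]
eef_rot: [0.0, 0.984, 0.175, -0.0]
wrist_force: [0.0, 1.0, -0.7]
opening: 0.248
grasp_force: 59.4
```

Emit:
servo_tool([
  [[0,0,0.1,0,1],[0,0,0.1,0,1]],
])

```text
time_s: 7.75
eef_pos: [0.4937, 0.1083, 0.0595]
eef_rot: [-0.0, 0.984, 0.175, 0.0]
wrist_force: [-0.4, 0.3, 0.7]
opening: 0.247
grasp_force: 59.6
```

Emit:
servo_tool([
  [[0,0,0.05,0,1],[0,0,0.05,0,1]],
])

```text
time_s: 7.95
eef_pos: [0.494, 0.1084, 0.0594]
eef_rot: [-0.0, 0.984, 0.175, 0.0]
wrist_force: [-1.1, 1.2, 5.1]
opening: 0.243
grasp_force: 60.0
```

Emit:
servo_tool([
  [[0,0,-0.05,0,-0.3],[0,0,-0.05,0,-0.3],[0,0,-0.05,0,-0.3],[0,0,-3,0,-0.3],[0,0,-7,0,-0.3]],
])

```text
time_s: 8.45
eef_pos: [0.4913, 0.1082, 0.1272]
eef_rot: [-0.001, 0.984, 0.175, -0.003]
wrist_force: [0.8, -0.1, -0.4]
opening: 0.649
grasp_force: 0.0
```

Emit:
servo_tool([
  [[0,0,-5,0,-0.3],[-1.9,4.4,-7,0,-0.3],[-3.8,8.8,-7,0,-0.3],[-5.7,13.2,-7,0,-0.3],[-7.5,17.5,-7,0,-0.3]],
])

```text
time_s: 8.95
eef_pos: [0.4833, -0.0836, 0.1992]
eef_rot: [0.0, 0.984, 0.176, 0.0]
wrist_force: [1.8, -0.6, -1.0]
opening: 0.648
grasp_force: 0.0
```

Emit:
servo_tool([
  [[-9.75,22.7,0,0,-0.3],[-9.75,22.7,0,0,-0.3],[-9.75,22.7,0,0,-0.3],[-9.75,22.7,0,0,-0.3],[-9.75,22.7,0,0,-0.3]],
])

```text
time_s: 9.45
eef_pos: [0.4699, -0.3309, 0.1986]
eef_rot: [0.0, 0.985, 0.175, 0.0]
wrist_force: [0.1, -0.4, 0.4]
opening: 0.648
grasp_force: 0.0
```

Emit:
servo_tool([
  [[0,0,0,0,-0.3],[0,0,0,0,-0.3]],
])

```text
time_s: 9.65
eef_pos: [0.4699, -0.3294, 0.1981]
eef_rot: [-0.001, 0.985, 0.174, -0.0]
wrist_force: [0.5, -0.6, -0.7]
opening: 0.654
grasp_force: 0.0
```

Run:
```python
from h import *
from bench import ctrl
go((.4713,-.3285,.071))
c=knob(.088,.4713,-.3285)
s=ctrl.camera('top'); S=cloud(s)
for n,(x,y),h in [('xs',(.493,.108),.076)]:
    for hh in (h,h-.022):
        m=(s['depth']>0)&(abs(S[...,2]-hh)<.006)&(np.hypot(S[...,0]-x,S[...,1]-y)<.04)
        if m.sum()>3: (a,b),q=cv2.minEnclosingCircle(S[m][:,:2].astype(np.float32));print(n,hh,m.sum(),round(a,4),round(b,4),round(2*q,4),S[m][:,2].mean().round(4))
cv2.imwrite('pics/c5.png',np.hstack([cv2.resize(s['pixels'][120:240,160:310],(400,320),interpolation=cv2.INTER_CUBIC),cv2.resize(c['pixels'],(400,320))])[...,::-1])
```

```text
t 9.65 p [ 0.4699 -0.3294  0.1981] q [-0.82  0.21  1.64  0.    1.3   0.4 ] F [ 0.5 -0.6 -0.7] open 0.654 gf 0.0
(0.4713, -0.3285, 0.071) -> [ 0.17 -0.02 12.71]
knob n 413
mean [ 0.4719 -0.3277] circ 0.4711 -0.3278 dia 0.0238 z 0.0874
xs 0.076 59 0.4923 0.1077 0.0234 0.0756
xs 0.054 122 0.4927 0.1077 0.0425 0.0534
```

View pics/c5.png

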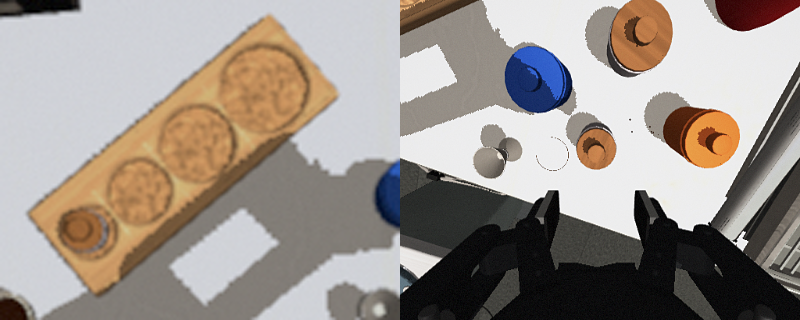

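xs stands seated in the smallest recess: its knob top is at 0.0756 and it is centred to 1 mm. The brown S canister is below the gripper, between the jigger, blue and orange. Picking it up.

Emit:
servo_tool([
  [[0.15,-0.05,4,0,-0.3],[0.15,-0.05,8,0,-0.3],[0.15,-0.05,11,0,-0.3],[0.15,-0.05,12.3,0,-0.3],[0.15,-0.05,12.7,0,-0.3]],
])

```text
time_s: 10.25
eef_pos: [0.4714, -0.3257, 0.0705]
eef_rot: [-0.001, 0.984, 0.176, -0.001]
wrist_force: [-0.2, 0.1, -0.0]
opening: 0.652
grasp_force: 0.0
```

Emit:
servo_tool([
  [[0,0,0,0,-0.3],[0,0,0,0,1],[0,0,0,0,1],[0,0,0,0,1],[0,0,0,0,1]],
])

```text
time_s: 10.75
eef_pos: [0.4727, -0.3283, 0.0738]
eef_rot: [0.001, 0.984, 0.175, 0.001]
wrist_force: [-1.0, 1.1, 6.4]
opening: 0.244
grasp_force: 58.5
```

```bash
python3 -c "
from h import *
go((.536,.0545,.20),(.536,.0545,.083))"
```

```text
t 10.75 p [ 0.4727 -0.3283  0.0738] q [-0.81  0.36  1.72  0.    1.06  0.4 ] F [-1.   1.1  6.4] open 0.244 gf 58.5
(0.536, 0.0545, 0.2) -> [ 19.19 -33.71 -12.68]
(0.536, 0.0545, 0.083) -> [ 19.17 -33.74  -0.98]
```

Emit:
servo_tool([
  [[0,0,-3,0,1],[0,0,-7,0,1],[0,0,-11,0,1],[0,0,-14,0,1],[1.9,-3.4,-14,0,1]],
])

```text
time_s: 11.25
eef_pos: [0.4799, -0.2947, 0.2184]
eef_rot: [0.006, 0.985, 0.173, 0.003]
wrist_force: [1.7, 1.2, -1.4]
opening: 0.24
grasp_force: 59.6
```

Emit:
servo_tool([
  [[2.1,-3.7,0,0,1],[4.2,-7.4,0,0,1],[6.3,-11.1,0,0,1],[8.4,-14.8,0,0,1],[10.5,-18.4,0,0,1]],
])

```text
time_s: 11.75
eef_pos: [0.5127, -0.0785, 0.2123]
eef_rot: [0.0, 0.985, 0.175, 0.0]
wrist_force: [1.0, 0.3, -2.2]
opening: 0.247
grasp_force: 59.6
```

Emit:
servo_tool([
  [[2.1,-3.7,0,0,1],[4.2,-7.4,0,0,1],[6,-10.5,0,0,1],[6.78,-11.9,0,0,1],[6.78,-11.9,0,0,1]],
])

```text
time_s: 12.25
eef_pos: [0.5353, 0.0572, 0.2122]
eef_rot: [-0.0, 0.984, 0.177, 0.0]
wrist_force: [0.1, -0.3, -2.1]
opening: 0.243
grasp_force: 59.6
```

Emit:
servo_tool([
  [[0,0,0,0,1],[0,0,0,0,1],[0,0,0,0,1]],
])

```text
time_s: 12.55
eef_pos: [0.5353, 0.0538, 0.2119]
eef_rot: [0.0, 0.985, 0.175, -0.0]
wrist_force: [0.8, -0.0, -2.6]
opening: 0.245
grasp_force: 59.6
```

```bash
python3 -c "
from h import *
go((.536,.0545,.20),(.536,.0545,.083))"
```

```text
t 12.55 p [0.5353 0.0538 0.2119] q [-0.12  0.11  1.72 -0.    1.31  1.1 ] F [ 0.8 -0.  -2.6] open 0.245 gf 59.6
(0.536, 0.0545, 0.2) -> [ 0.09 -0.04  1.19]
(0.536, 0.0545, 0.083) -> [ 0.09 -0.04 12.89]
```

Emit:
servo_tool([
  [[0.05,0,4,0,1],[0.05,0,8,0,1],[0.05,0,11,0,1],[0.05,0,12.2,0,1],[0.05,0,12.5,0,1]],
])

```text
time_s: 13.05
eef_pos: [0.5354, 0.0545, 0.0862]
eef_rot: [-0.0, 0.985, 0.175, -0.001]
wrist_force: [0.9, -0.1, -1.9]
opening: 0.245
grasp_force: 59.6
```

Emit:
servo_tool([
  [[0,0,0,0,1],[0,0,0.1,0,1],[0,0,0.1,0,1]],
])

```text
time_s: 13.35
eef_pos: [0.5365, 0.0549, 0.0868]
eef_rot: [0.0, 0.984, 0.175, 0.001]
wrist_force: [-0.8, -0.1, -1.4]
opening: 0.24
grasp_force: 59.6
```

Emit:
servo_tool([
  [[0,0,0.1,0,1],[0,0,0.1,0,1]],
])

```text
time_s: 13.55
eef_pos: [0.5366, 0.0552, 0.0858]
eef_rot: [0.0, 0.984, 0.176, 0.001]
wrist_force: [-0.6, 1.2, 3.4]
opening: 0.239
grasp_force: 60.2
```

Emit:
servo_tool([
  [[0,0,0.04,0,1],[0,0,0,0,-0.3],[0,0,0,0,-0.3],[0,0,0,0,-0.3],[0,0,-3,0,-0.3]],
])

```text
time_s: 14.05
eef_pos: [0.5323, 0.0554, 0.1111]
eef_rot: [-0.001, 0.984, 0.175, -0.004]
wrist_force: [0.2, -0.5, 0.2]
opening: 0.651
grasp_force: 0.0
```

Emit:
servo_tool([
  [[0,0,-4,0,-0.3],[0,0,-8,0,-0.3],[-0.5,3,-11.5,0,-0.3],[-1.2,7.2,-11.5,0,-0.3],[-2,12,-11.5,0,-0.3]],
])

```text
time_s: 14.55
eef_pos: [0.5595, -0.065, 0.2318]
eef_rot: [0.001, 0.984, 0.177, 0.002]
wrist_force: [-0.2, 0.2, -0.3]
opening: 0.651
grasp_force: 0.0
```

Emit:
servo_tool([
  [[-0.8,4.8,0,0,-0.3],[-1.6,9.6,0,0,-0.3],[-2.4,14.4,0,0,-0.3],[-3.2,19.2,0,0,-0.3],[-4,23.5,0,0,-0.3]],
])

```text
time_s: 15.05
eef_pos: [0.602, -0.3012, 0.2294]
eef_rot: [-0.0, 0.985, 0.175, -0.0]
wrist_force: [0.5, 0.3, 0.7]
opening: 0.65
grasp_force: 0.0
```

Emit:
servo_tool([
  [[-0.6,3.1,0,0,-0.3],[-0.6,3.1,0,0,-0.3],[-0.6,3.1,0,0,-0.3],[-0.6,3.1,0,0,-0.3]],
])

```text
time_s: 15.45
eef_pos: [0.6071, -0.3288, 0.2294]
eef_rot: [-0.001, 0.984, 0.176, -0.0]
wrist_force: [-0.2, 0.4, -0.4]
opening: 0.65
grasp_force: 0.0
```

```bash
cat >> h.py <<'E'
def placed():
    from bench import ctrl
    s=ctrl.camera('top'); S=cloud(s)
    for n,(x,y),h in [('xs',(.493,.108),.076),('s',(.536,.0545),.100),('m',(.5865,-.0087),.125),('l',(.6458,-.082),.151)]:
        for hh in (h,h-.022):
            m=(s['depth']>0)&(abs(S[...,2]-hh)<.006)&(np.hypot(S[...,0]-x,S[...,1]-y)<.05)
            if m.sum()>3: (a,b),q=cv2.minEnclosingCircle(S[m][:,:2].astype(np.float32));print(n,hh,m.sum(),round(a,4),round(b,4),round(2*q,4),S[m][:,2].mean().round(4))
    return s
E
python3 - <<'E'
from h import *
go((.608,-.330,.096))
c=knob(.113,.608,-.330); placed()
E
```

```text
t 15.45 p [ 0.6071 -0.3288  0.2294] q [-0.67  0.43  1.28  0.    1.43  0.55] F [-0.2  0.4 -0.4] open 0.65 gf 0.0
(0.608, -0.33, 0.096) -> [ 0.05  0.16 13.34]
knob n 401
mean [ 0.6093 -0.3308] circ 0.6086 -0.331 dia 0.0239 z 0.1123
xs 0.076 91 0.5031 0.0908 0.0622 0.0763
xs 0.054 124 0.4925 0.1083 0.0428 0.0534
s 0.1 60 0.5333 0.0532 0.0234 0.0993
s 0.07800000000000001 260 0.5329 0.0534 0.0558 0.0777
```

Emit:
servo_tool([
  [[0.05,0.15,4,0,-0.3],[0.05,0.15,8,0,-0.3],[0.05,0.15,11.5,0,-0.3],[0.05,0.15,13,0,-0.3],[0.05,0.15,13.3,0,-0.3]],
])

```text
time_s: 16.05
eef_pos: [0.6073, -0.3294, 0.0947]
eef_rot: [-0.002, 0.984, 0.176, -0.001]
wrist_force: [0.9, -0.4, 0.0]
opening: 0.651
grasp_force: 0.0
```

Emit:
servo_tool([
  [[0,0,0,0,-0.3],[0,0,0,0,1],[0,0,0,0,1],[0,0,0,0,1],[0,0,0,0,1]],
])

```text
time_s: 16.55
eef_pos: [0.6093, -0.3318, 0.0994]
eef_rot: [0.001, 0.984, 0.176, 0.001]
wrist_force: [-0.9, 2.3, 6.1]
opening: 0.244
grasp_force: 58.5
```

```bash
python3 -c "
from h import *
go((.5865,-.0087,.24))"
```

```text
t 16.55 p [ 0.6093 -0.3318  0.0994] q [-0.67  0.56  1.38  0.    1.21  0.55] F [-0.9  2.3  6.1] open 0.244 gf 58.5
(0.5865, -0.0087, 0.24) -> [  9.05 -31.07 -14.13]
```

Emit:
servo_tool([
  [[0,0,-3,0,1],[0,0,-7,0,1],[0,0,-11,0,1],[0,0,-13.5,0,1],[1,-3.4,-13.5,0,1]],
])

```text
time_s: 17.05
eef_pos: [0.6075, -0.3011, 0.238]
eef_rot: [0.005, 0.985, 0.173, 0.003]
wrist_force: [-0.1, -0.3, -3.6]
opening: 0.24
grasp_force: 59.6
```

Emit:
servo_tool([
  [[1.2,-4.2,0,0,1],[2.4,-8.4,0,0,1],[3.6,-12.6,0,0,1],[4.9,-16.8,0,0,1],[6.1,-21,0,0,1]],
])

```text
time_s: 17.55
eef_pos: [0.59, -0.076, 0.2319]
eef_rot: [-0.0, 0.985, 0.175, 0.0]
wrist_force: [0.5, 0.3, -3.4]
opening: 0.243
grasp_force: 59.6
```

Emit:
servo_tool([
  [[1.1,-3.6,0,0,1],[1.95,-6.67,0,0,1],[1.95,-6.67,0,0,1],[1.95,-6.67,0,0,1],[1.95,-6.67,0,0,1]],
])

```text
time_s: 18.05
eef_pos: [0.5858, -0.0091, 0.2319]
eef_rot: [0.0, 0.985, 0.175, 0.0]
wrist_force: [0.3, -0.3, -2.7]
opening: 0.243
grasp_force: 59.6
```

```bash
python3 -c "
from h import *
go((.5865,-.0087,.11))"
```

```text
t 18.05 p [ 0.5858 -0.0091  0.2319] q [-0.22  0.2   1.57 -0.    1.37  1.  ] F [ 0.3 -0.3 -2.7] open 0.243 gf 59.6
(0.5865, -0.0087, 0.11) -> [ 0.08 -0.02 12.19]
```

Emit:
servo_tool([
  [[0.05,0,4,0,1],[0.05,0,8,0,1],[0.05,0,10.5,0,1],[0.05,0,11.6,0,1],[0.05,0,11.9,0,1]],
])

```text
time_s: 18.55
eef_pos: [0.586, -0.0091, 0.1122]
eef_rot: [-0.0, 0.985, 0.175, -0.001]
wrist_force: [0.1, -0.4, -2.0]
opening: 0.241
grasp_force: 59.7
```

Emit:
servo_tool([
  [[0,0,0,0,1],[0,0,0.1,0,1],[0,0,0.1,0,1]],
])

```text
time_s: 18.85
eef_pos: [0.5872, -0.0084, 0.1131]
eef_rot: [0.0, 0.984, 0.175, 0.001]
wrist_force: [-1.0, -0.2, -3.4]
opening: 0.24
grasp_force: 59.7
```

Emit:
servo_tool([
  [[0,0,0.1,0,1],[0,0,0.1,0,1]],
])

```text
time_s: 19.05
eef_pos: [0.5868, -0.0081, 0.1115]
eef_rot: [0.0, 0.984, 0.176, 0.001]
wrist_force: [0.8, 0.4, -0.8]
opening: 0.239
grasp_force: 59.9
```

Emit:
servo_tool([
  [[0,0,0.1,0,1],[0,0,0.1,0,1]],
])

```text
time_s: 19.25
eef_pos: [0.5873, -0.008, 0.1115]
eef_rot: [0.0, 0.984, 0.176, 0.001]
wrist_force: [-1.3, 0.8, 5.9]
opening: 0.239
grasp_force: 60.6
```

Emit:
servo_tool([
  [[0,0,0,0,-0.3],[0,0,0,0,-0.3],[0,0,0,0,-0.3],[0,0,-2,0,-0.3],[0,0,-5,0,-0.3]],
])

```text
time_s: 19.75
eef_pos: [0.5844, -0.0079, 0.158]
eef_rot: [-0.001, 0.984, 0.175, -0.002]
wrist_force: [0.9, -0.4, -0.1]
opening: 0.648
grasp_force: 0.0
```

Emit:
servo_tool([
  [[0,0,-4,0,-0.3],[0,0,-8,0,-0.3],[1.3,-3,-10,0,-0.3],[3,-6.9,-10,0,-0.3],[5,-11.4,-10,0,-0.3]],
])

```text
time_s: 20.25
eef_pos: [0.5945, 0.1163, 0.2612]
eef_rot: [0.0, 0.985, 0.174, 0.001]
wrist_force: [0.5, 0.3, -1.0]
opening: 0.647
grasp_force: 0.0
```

Emit:
servo_tool([
  [[2,-4.5,0,0,-0.3],[4,-9.1,0,0,-0.3],[6,-13.7,0,0,-0.3],[8.1,-18.4,0,0,-0.3],[8.1,-18.4,0,0,-0.3]],
])

```text
time_s: 20.75
eef_pos: [0.6049, 0.3228, 0.259]
eef_rot: [-0.001, 0.984, 0.178, -0.0]
wrist_force: [0.1, -1.3, -1.3]
opening: 0.651
grasp_force: 0.0
```

Emit:
servo_tool([
  [[0,0,0,0,-0.3],[0,0,0,0,-0.3],[0,0,0,0,-0.3]],
])

```text
time_s: 21.05
eef_pos: [0.6065, 0.3152, 0.2599]
eef_rot: [0.0, 0.985, 0.175, -0.0]
wrist_force: [0.5, 0.2, 0.8]
opening: 0.652
grasp_force: 0.0
```

Run:
```python
from h import *
go((.6067,.3165,.122))
c=knob(.139,.6067,.3165); placed()
```

```text
t 21.05 p [0.6065 0.3152 0.2599] q [ 0.31  0.4   1.27 -0.    1.48  1.53] F [0.5 0.2 0.8] open 0.652 gf 0.0
(0.6067, 0.3165, 0.122) -> [ 0.06 -0.12 13.79]
knob n 389
mean [0.6091 0.3172] circ 0.6087 0.3168 dia 0.0241 z 0.1384
xs 0.076 89 0.5051 0.0927 0.0613 0.0759
xs 0.054 123 0.4923 0.107 0.0433 0.0532
s 0.1 70 0.5483 0.0404 0.0625 0.0997
s 0.07800000000000001 261 0.5335 0.0532 0.0562 0.0776
m 0.125 64 0.5849 -0.0094 0.0235 0.1242
m 0.10300000000000001 450 0.5849 -0.0096 0.069 0.1025
```

M is seated too, with its knob top at 0.124. Now L.

Emit:
servo_tool([
  [[0.1,-0.1,4,0,-0.3],[0.1,-0.1,8,0,-0.3],[0.1,-0.1,11.5,0,-0.3],[0.1,-0.1,13.2,0,-0.3],[0.1,-0.1,13.7,0,-0.3]],
])

```text
time_s: 21.65
eef_pos: [0.6057, 0.3169, 0.1205]
eef_rot: [0.0, 0.985, 0.175, -0.002]
wrist_force: [-0.8, -0.0, 0.1]
opening: 0.655
grasp_force: 0.0
```

Emit:
servo_tool([
  [[0,0,0,0,-0.3],[0,0,0,0,1],[0,0,0,0,1],[0,0,0,0,1],[0,0,0,0,1]],
])

```text
time_s: 22.15
eef_pos: [0.6084, 0.3181, 0.1254]
eef_rot: [0.0, 0.984, 0.175, 0.002]
wrist_force: [0.0, -2.6, 6.9]
opening: 0.241
grasp_force: 58.5
```

```bash
python3 -c "
from h import *
go((.6458,-.082,.27))"
```

```text
t 22.15 p [0.6084 0.3181 0.1254] q [ 0.31  0.51  1.38 -0.    1.24  1.53] F [ 0.  -2.6  6.9] open 0.241 gf 58.5
(0.6458, -0.082, 0.27) -> [-10.26  38.85 -14.47]
```

Emit:
servo_tool([
  [[0,0,-2,0,1],[0,0,-6,0,1],[0,0,-10,0,1],[0,0,-14,0,1],[0,0,-16.5,0,1]],
])

```text
time_s: 22.65
eef_pos: [0.6071, 0.3184, 0.2911]
eef_rot: [-0.0, 0.984, 0.176, 0.001]
wrist_force: [-0.3, 0.2, -4.7]
opening: 0.241
grasp_force: 59.5
```

Emit:
servo_tool([
  [[-0.8,3,0,0,1],[-1.8,7,0,0,1],[-2.9,11,0,0,1],[-3.9,15,0,0,1],[-5,19,0,0,1]],
])

```text
time_s: 23.15
eef_pos: [0.6248, 0.1212, 0.2869]
eef_rot: [-0.0, 0.984, 0.176, -0.001]
wrist_force: [0.0, 0.5, -5.1]
opening: 0.244
grasp_force: 59.5
```

Emit:
servo_tool([
  [[-1.1,4,0,0,1],[-2.1,8,0,0,1],[-3.2,12,0,0,1],[-4.2,16,0,0,1],[-5.2,19.75,0,0,1]],
])

```text
time_s: 23.65
eef_pos: [0.6443, -0.0824, 0.2869]
eef_rot: [-0.0, 0.984, 0.175, -0.001]
wrist_force: [0.3, 0.3, -3.7]
opening: 0.239
grasp_force: 59.5
```

Emit:
servo_tool([
  [[0,0,0,0,1],[0,0,0,0,1],[0,0,0,0,1],[0,0,0,0,1]],
])

```text
time_s: 24.05
eef_pos: [0.6447, -0.0794, 0.2876]
eef_rot: [-0.0, 0.984, 0.176, -0.0]
wrist_force: [0.4, 0.7, -4.3]
opening: 0.24
grasp_force: 59.6
```

```bash
python3 -c "
from h import *
go((.6458,-.082,.137))"
```

```text
t 24.05 p [ 0.6447 -0.0794  0.2876] q [-0.31  0.3   1.33  0.    1.5   0.91] F [ 0.4  0.7 -4.3] open 0.24 gf 59.6
(0.6458, -0.082, 0.137) -> [ 0.02  0.29 15.06]
```

Emit:
servo_tool([
  [[0.02,0.25,4,0,1],[0.02,0.25,8,0,1],[0.02,0.25,12,0,1],[0.02,0.25,14.2,0,1],[0.02,0.25,14.8,0,1]],
])

```text
time_s: 24.55
eef_pos: [0.6447, -0.0817, 0.1375]
eef_rot: [-0.001, 0.984, 0.176, -0.002]
wrist_force: [-2.8, 1.2, 7.6]
opening: 0.241
grasp_force: 61.0
```

Emit:
servo_tool([
  [[0,0,0,0,1],[0,0,0.1,0,1],[0,0,0.1,0,1]],
])

```text
time_s: 24.85
eef_pos: [0.647, -0.0831, 0.1404]
eef_rot: [0.001, 0.984, 0.176, 0.001]
wrist_force: [0.2, 0.0, -4.0]
opening: 0.243
grasp_force: 59.7
```

Emit:
servo_tool([
  [[0,0,0.1,0,1],[0,0,0.1,0,1]],
])

```text
time_s: 25.05
eef_pos: [0.6463, -0.0832, 0.1383]
eef_rot: [0.0, 0.984, 0.175, 0.0]
wrist_force: [-0.4, -0.5, -4.6]
opening: 0.244
grasp_force: 59.6
```

Emit:
servo_tool([
  [[0,0,0.1,0,1],[0,0,0.1,0,1]],
])

```text
time_s: 25.25
eef_pos: [0.6465, -0.0835, 0.1376]
eef_rot: [0.0, 0.984, 0.175, 0.001]
wrist_force: [-0.4, -0.7, 0.2]
opening: 0.241
grasp_force: 60.1
```

Emit:
servo_tool([
  [[0,0,0.05,0,1],[0,0,0.05,0,1]],
])

```text
time_s: 25.45
eef_pos: [0.6467, -0.0836, 0.1375]
eef_rot: [0.001, 0.984, 0.175, 0.001]
wrist_force: [-2.5, -1.1, 4.0]
opening: 0.24
grasp_force: 60.6
```

Emit:
servo_tool([
  [[0,0,0,0,-0.3],[0,0,0,0,-0.3],[0,0,0,0,-0.3],[0,0,-2,0,-0.3],[0,0,-5,0,-0.3]],
])

```text
time_s: 25.95
eef_pos: [0.6444, -0.0825, 0.1841]
eef_rot: [-0.001, 0.984, 0.176, -0.002]
wrist_force: [-0.3, -1.1, -0.4]
opening: 0.657
grasp_force: 0.0
```

Emit:
servo_tool([
  [[0,0,-4,0,-0.3],[0,0,-8,0,-0.3],[-2,4,-8,0,-0.3],[-4,8,-8,0,-0.3],[-6,12,-8,0,-0.3]],
])

```text
time_s: 26.45
eef_pos: [0.6312, -0.2173, 0.2668]
eef_rot: [0.0, 0.984, 0.176, 0.0]
wrist_force: [0.5, -0.0, -0.1]
opening: 0.653
grasp_force: 0.0
```

Emit:
servo_tool([
  [[-2,4,0,0,-0.3],[-4,8,0,0,-0.3],[-6,12,0,0,-0.3],[-6,12,0,0,-0.3],[-6,12,0,0,-0.3]],
])

```text
time_s: 26.95
eef_pos: [0.6158, -0.3508, 0.2655]
eef_rot: [-0.001, 0.985, 0.174, -0.0]
wrist_force: [0.3, 0.6, 0.5]
opening: 0.651
grasp_force: 0.0
```

Run:
```python
from h import *
from bench import ctrl
go(); s=placed(); b=ctrl.camera('scene')['pixels']
cv2.imwrite('pics/end.png',np.hstack([cv2.resize(s['pixels'][120:260,130:320],(400,300),interpolation=cv2.INTER_CUBIC),cv2.resize(b,(400,300))])[...,::-1])
```

```text
t 26.95 p [ 0.6158 -0.3508  0.2655] q [-0.69  0.45  1.18  0.    1.51  0.54] F [0.3 0.6 0.5] open 0.651 gf 0.0
xs 0.076 93 0.5032 0.091 0.0624 0.076
xs 0.054 121 0.4926 0.1079 0.0427 0.0531
s 0.1 72 0.5484 0.0405 0.0626 0.0993
s 0.07800000000000001 259 0.5331 0.0535 0.056 0.0776
m 0.125 64 0.5848 -0.0093 0.0228 0.1244
m 0.10300000000000001 450 0.5848 -0.0094 0.0688 0.1027
l 0.151 70 0.6434 -0.0875 0.0237 0.1502
l 0.129 691 0.644 -0.0872 0.0821 0.1289
```

View pics/end.png

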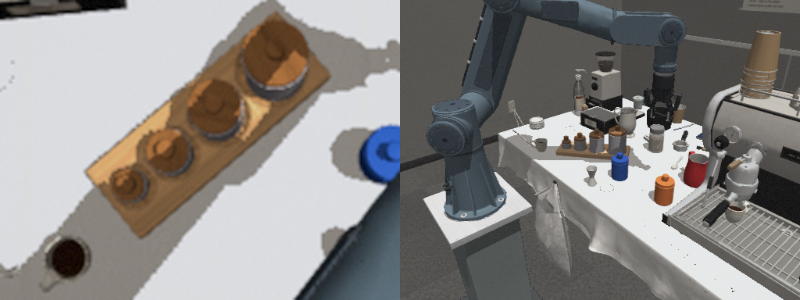

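The end view shows all four canisters standing in the tray in size order, with the cup and jigger in place. L is about 5 mm off centre, so I'll check its level before handing in.

Run:
```python
from h import *
from bench import ctrl
s=ctrl.camera('top'); S=cloud(s)
for n,(x,y),h,r in [('xs',(.4926,.108),.054,.02),('s',(.533,.0535),.078,.026),('m',(.585,-.0094),.103,.033),('l',(.644,-.0872),.129,.04)]:
    m=(s['depth']>0)&(abs(S[...,2]-h)<.006)&(np.hypot(S[...,0]-x,S[...,1]-y)<r)
    P=S[m]; A=np.c_[P[:,:2]-[x,y],np.ones(len(P))]; k=np.linalg.lstsq(A,P[:,2],rcond=None)[0]
    print(n,len(P),'slope deg',np.degrees(k[:2]).round(2),'z',k[2].round(4))
```

```text
xs 103 slope deg [0.98 0.59] z 0.0537
s 219 slope deg [0.27 0.24] z 0.0775
m 412 slope deg [ 0.06 -0.17] z 0.1027
l 659 slope deg [-0.25 -0.1 ] z 0.1288
```

All four lids are level and at full-depth heights, so I'm handing in.

```bash
python3 -c "
from bench import ctrl
print(ctrl.hand_in())"
```

```text
the job is handed in; nothing more can be done
None
```

All four canisters are fully down and upright in their matching recesses, smallest to largest, and the job is handed in at about 27 s; I did not touch the cup or jigger.

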